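Release the green spice jar from the rack

ROBOT

A 6-joint arm with a two-finger parallel gripper is mounted at the origin on a cart in front of the work surface, level with it; the furniture and walls round the work are solid. World frame = base frame: x ahead of the robot, y to its left, z up, the work surface at z = 0. Lengths are in mm, angles in rad, forces in N, time in s.
With the tool pointing down it reaches from about 375 to 975 mm from the base axis. Payload 3.8 kg.
Tool frame: the origin (TCP) lies on the centre line of the jaws, within the pads' length; the fingertips stand manip.tips_ahead ahead of it and the grasp point (between the pads) lies 5 mm behind it (manip.tips_ahead is the distance from the TCP to the fingertips, in mm); z points along the fingers, y is the direction in which the jaws open and shut (so a half turn about z gives the same grasp; the last joint's range is limited). The gripper opens to 88 mm and grips with 3 to 60 N. Pads are 18 mm wide; open, the fingers measure 123 mm over their backs; the gripper's body (75 mm by 187 mm) begins 45 mm behind the grasp point.
Start: joints at [-1.213, 0.264, 1.604, -0, 1.274, -0.037], TCP at [259.615, -623.072, 252.706] pointing down, gripper open.
Joint ranges: [-2.63, 2.63], [-0.94, 2.18], [0.31, 2.57], [-1.31, 4.45], [0, 2.66], [-2.55, 2.55]. Speed limits (rad/s): [2.57, 2.57, 3.14, 3.14, 3.14, 3.14].

INTERFACE

Orientations are given as a rotation vector (axis times angle).
In Python, from plant import manip gives the robot as it stands. The module is installed in compiled form; this text tells all that it offers.
- The arm moves only by the tool arm_command, never from a script. Its argument "steps" is a list of rows, each a list of 7 numbers: the shift along the tool's x, y, z in cm, then the turn, a rotation vector about the tool's x, y, z in rad, then the opening, from -1 (shut) to 1 (fully open), so that 0 is half open. A call has exactly 8 rows; each row shifts and turns the pose as measured when the row begins, along the tool's axes as they then stand; what a row does not reach is not made up. A row lasts 1/12 s, in which the tool goes at most 41.7 mm and 7.16 degrees, less where a joint would pass 70% of its speed; a pose out of reach is approached as far as the arm can. A call with a gripper value outside its range is refused whole. The fingers move at their own pace and stop on an object; "grip_force" is the grip in N (left out, the last holds). Time passes only in rows, so rows that do not move let the fingers close, or fill a call up. It gives the time, the measured TCP pose, the force and the opening at its end, in the units of the state.
- manip.state(): the state, without advancing time (a new reading comes with each control period).
- manip.get_image(name): name is "scene" or "top" or "wrist"; returns a dict with "image" (480x640x3 uint8, red, green, blue), "K" (3x3 intrinsics, pixels), "R" (3x3) and "t" (3): a world point X has camera coordinates R X + t. Camera axes: x right, y down, z forward; pixel columns grow to the right and rows downward; lengths in mm; the calibration is good to about 2 mm. A picture is of the moment at which its call begins. There is no depth.
- manip.finish_job(): hands the job in, once; it reports no verdict.
The state is a dict: "t": time; "q": joint angles; "joint_velocities": joint speeds; "joint_torque": joint torques, N m; "tcp_pos": TCP position; "tcp_rot": TCP orientation; "force": force on the tool from outside, world axes, zero at the start; "wrist_torque": the same for the moment, N m; "finger_gap": opening from 0.0 (shut) to 1.0 (fully open).
Only numpy, scipy, OpenCV 4.12 (cv2) and the standard library are available. Lean on these libraries where they do the work, as an engineer would, in place of code of your own. Each camera call takes 0.05 s, during which the arm holds its last target. There are 200 camera calls.

TASK

The two-lane spice rack holds one jar in each lane behind a gate. Press down the blue paddle of the lane that holds the jar with olive-green contents, keep it down until that jar has rolled into the catch tray, then let the paddle come back up so that the gate is shut. Do not touch the jars, keep the red jar behind its gate, and leave everything else where it stands.

Things in the scene. Friction and masses are not known exactly. Their poses are not given: they have to be found in the camera images.
- rack: Fixed steel rack 260x220x140 mm. Origin on the worktop below it (base x -105 to 155 mm); x downhill, away from the robot, y left, z up. Two lanes 104 mm wide, centred at y 54 (left) and -54 mm. White chute falls to x 60 mm; then the catch tray to x 152, floor 15 mm high, walls to 56. Rocker axle along y at x -85, z 130 mm. Paddles stick out toward the robot.
- paddle_left (a point): Centre of the top face of the left lane's blue paddle, 28 mm (x) by 30 mm (y), 10 mm thick; released it lies level, about 154 mm above the worktop at x = -190 mm, y = +54 mm in the rack's frame. It turns about the rack's axle: fully pressed this point is about 48 mm lower, at the same x and y. The space above it is free.
- paddle_right (a point): The same for the right lane's paddle (y = -54 mm in the rack's frame).
- rocker_left (a joint): Angle of the left rocker: 0 released (a spring returns it), grows as its paddle is pressed (2 to 4 N), hard stop at 0.45 rad. Its far end carries the gate, a dark steel plate 86 mm wide and high across the lane at x 13 mm in the rack's frame, lower edge 16 mm above the chute when shut. A jar can roll under it from 0.2 to 0.3 rad on.
- rocker_right (a joint): The same for the right rocker and gate.
- jar_green_mid (a point): Middle of the jar with olive-green contents, a spice jar 44 mm in diameter and 99 mm long with a black cap and a white label, lying across one of the two lanes (which one varies) behind its gate. It rolls into the tray within one second once the gate is up.
- jar_red_mid (a point): Middle of the same kind of jar with red-orange contents, lying behind the gate of the other lane. It stays there.
- garlic: Loose garlic bulb, 50 mm; bystander.
- tin: Loose low steel tin, 86 mm across, 40 mm high; bystander.
- potato: Loose red potato, 76 mm long; bystander.
- ramekin: Loose brown ramekin, 69 mm across, 34 mm high; bystander.

How it is judged:
By the outcome, as a careful person would: the job done as asked, in the order asked, and still so for the second after the job is handed in, with the robot touching nothing.
It also fails if it takes over 32 s, if anything falls off the work surface, if the arm or the gripper's body presses on something with over 40 N, if the wrist force passes 120 N, or if a joint passes its speed limit or range.

## Working session

There is one attempt and no reset: what is moved stays moved. The work goes in short steps, Python scripts to look and compute and a tool call to move; the robot and the scene stay as the last step left them, time stands still between calls to the robot, and variables do not carry over. Pictures are saved under pics/ and viewed, about 8 in all and at most 12, crops included, and the job is handed in when it is done.

Besides the shell and the picture viewer there is one more tool, called after "Call:" in YAML: its name, and indented under it one key for each argument. arm_command: Moves the arm, as the interface text tells. Its arguments: {"type":"object","properties":{"steps":{"type":"array"},"grip_force":{"type":"number"}},"required":["steps"]}

```bash
mkdir -p pics
python3 - <<'E'
from plant import manip
import cv2,numpy as np
for n in("scene","top"):
    d=manip.get_image(n); cv2.imwrite(f"pics/{n}0.png",d["image"][:,:,::-1]); np.savez(f"{n}.npz",**d); print(n,d["K"].tolist(),d["R"].tolist(),d["t"])
print(manip.state(),manip.tips_ahead)
E
```

```text
scene [[459.42810042763915, 0.0, 313.6234992712385], [0.0, 459.42810042763915, 235.87076690950008], [0.0, 0.0, 1.0]] [[-0.5924734189131707, -0.8055859486369824, 0.0025548463734269265], [-0.3301017196534486, 0.23988008976550573, -0.9129569525535851], [0.7348524359102133, -0.5417460861812907, -0.4080478838862901]] [435.182895   280.12450391 818.20955263]
top [[438.18527240583023, 0.0, 325.98038658391346], [0.0, 438.18527240583023, 235.22658203326867], [0.0, 0.0, 1.0]] [[-0.01852636418731677, -0.9996523729295815, -0.018759187782404197], [-0.9983040874896012, 0.01953050244139161, -0.054840754698867795], [0.05518806693075505, 0.017711374047300586, -0.998318879165271]] [ 133.74411414  611.97435242 1225.34325766]
{'t': 0.1, 'q': array([-1.21287217e+00,  2.64677551e-01,  1.60517283e+00, -1.50186939e-05,
        1.27370536e+00, -3.68868334e-02]), 'joint_velocities': array([-0.00208662, -0.00298594, -0.002243  ,  0.00079388,  0.00018861,
       -0.00033233]), 'joint_torque': array([ 5.10534246e-04, -5.03619719e+01, -3.58070612e+01,  7.30746961e-02,
        2.33189855e-02, -6.60282785e-05]), 'tcp_pos': array([ 259.42465908, -622.52204143,  251.54754883]), 'tcp_rot': array([-3.07867956e+00, -6.15774789e-01,  5.14798487e-04]), 'force': array([ 1.09181161,  0.29889272, -0.33522102]), 'wrist_torque': array([ 0.03915728, -0.05863953, -0.01654579]), 'finger_gap': 1.0040843306446945} 14.0
```

View pics/scene0.png

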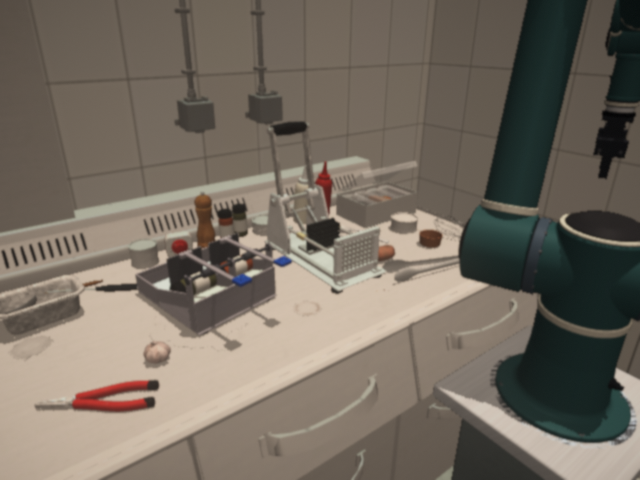

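View pics/top0.png

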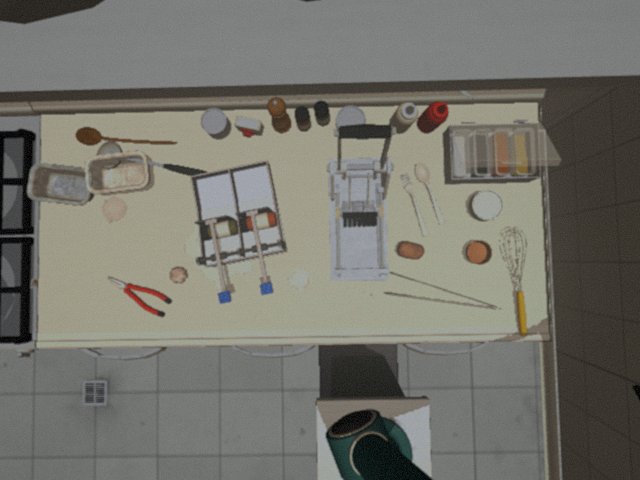

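The rack is at about (238,212) in the top view, with paddles at about (224,297) and (266,288). I need to enlarge it to see the jar colours.

Run:
```python
import cv2,numpy as np
a=cv2.imread("pics/top0.png")[150:310,180:300]
b=cv2.imread("pics/scene0.png")[220:340,130:300]
a=cv2.resize(a,None,fx=3.5,fy=3.5,interpolation=cv2.INTER_CUBIC)
a=cv2.convertScaleAbs(a,alpha=1.3)
b=cv2.resize(b,None,fx=2.2,fy=2.2,interpolation=cv2.INTER_CUBIC)
c=np.zeros((560,800,3),np.uint8);c[:a.shape[0],:a.shape[1]]=a;c[:b.shape[0],424:424+b.shape[1]]=cv2.convertScaleAbs(b,alpha=1.5)
cv2.imwrite("pics/crop1.png",c)
d=np.load("top.npz");K,R,t=d["K"],d["R"],d["t"]
hsv=cv2.cvtColor(cv2.imread("pics/top0.png"),cv2.COLOR_BGR2HSV)
m=cv2.inRange(hsv,(100,120,50),(130,255,255));n,_,s,ce=cv2.connectedComponentsWithStats(m)
for i in range(1,n):
  if s[i,4]>20:
    r=R.T@np.linalg.inv(K)@[*ce[i],1];o=-R.T@t
    print(ce[i],s[i], o+r*(154-o[2])/r[2])
```

```text
[265.93684211 288.15789474] [261 283  11  11  95] [476.4663183  273.22852172 154.        ]
[224.17204301 296.84946237] [219 292  11  11  93] [456.51507721 378.91924373 154.        ]
```

View pics/crop1.png

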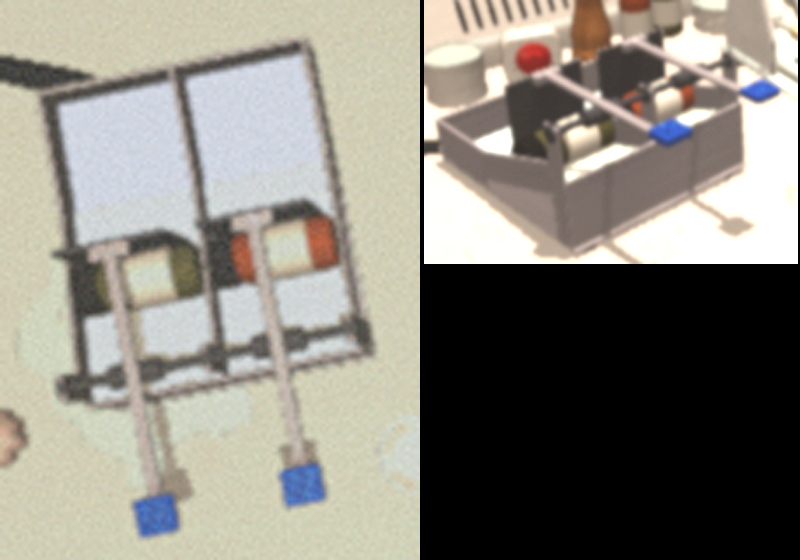

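The olive-green jar is in the left lane, the one on the left in the top view. Its paddle is at about (456, 379, 154), and the rack is yawed by about 0.187 rad. I'll turn the tool to match the rack, close the fingers and travel over.

Call:
arm_command:
  steps:
    - [0,0,-2.5,0,0,0.104,-1]
    - [0,0,-2.5,0,0,0.104,-1]
    - [3,-2.8,0,0,0,0,-1]
    - [3,-2.8,0,0,0,0,-1]
    - [3,-2.8,0,0,0,0,-1]
    - [3,-2.8,0,0,0,0,-1]
    - [3,-2.8,0,0,0,0,-1]
    - [3,-2.8,0,0,0,0,-1]
  grip_force: 20

```text
t: 0.77
tcp_pos: [404.7, -424.9, 297.4]
tcp_rot: [-3.122, -0.253, 0.009]
force: [0.8, -0.5, 0.0]
finger_gap: 0.42
```

Call:
arm_command:
  steps:
    - [0.9,-3.95,0,0,0,0,-1]
    - [0.9,-3.95,0,0,0,0,-1]
    - [0.9,-3.95,0,0,0,0,-1]
    - [0.9,-3.95,0,0,0,0,-1]
    - [0.9,-3.95,0,0,0,0,-1]
    - [0.9,-3.95,0,0,0,0,-1]
    - [0.9,-3.95,0,0,0,0,-1]
    - [0.9,-3.95,0,0,0,0,-1]

```text
t: 1.43
tcp_pos: [424.8, -92.2, 296.1]
tcp_rot: [-3.118, -0.252, 0.012]
force: [0.5, -0.1, 0.0]
finger_gap: 0.003
```

Call:
arm_command:
  steps:
    - [0.9,-3.95,0,0,0,0,-1]
    - [0.9,-3.95,0,0,0,0,-1]
    - [0.9,-3.95,0,0,0,0,-1]
    - [0.9,-3.95,0,0,0,0,-1]
    - [0.9,-3.95,0,0,0,0,-1]
    - [0.9,-3.95,0,0,0,0,-1]
    - [0.9,-3.95,0,0,0,0,-1]
    - [0.9,-3.95,0,0,0,0,-1]

```text
t: 2.1
tcp_pos: [439.1, 240.9, 298.5]
tcp_rot: [-3.118, -0.251, 0.011]
force: [0.9, -0.5, 0.3]
finger_gap: 0.006
```

```bash
cat > h.py <<'E'
from plant import manip
import numpy as np
from scipy.spatial.transform import Rotation as Ro
def rep(target=None,az=0.187):
    s=manip.state();R=Ro.from_rotvec(s["tcp_rot"])
    W=Ro.from_euler("z",az)*Ro.from_euler("x",np.pi)
    print("t",s["t"],"pos",s["tcp_pos"].round(1),"F",s["force"].round(1),"gap",s["finger_gap"],"q",s["q"].round(2),"turn_tool",(R.inv()*W).as_rotvec().round(3))
    if target is not None: print("shift cm",R.inv().apply(np.array(target)-s["tcp_pos"]).round(1)/10)
E
python3 -c "
from h import *
rep([456.5,378.9,250])"
```

```text
t 2.1 pos [439.1 240.9 298.5] F [ 0.9 -0.5  0.3] gap 0.0062551448258158044 q [ 0.44 -0.1   1.91  0.02  1.33  1.85] turn_tool [-0.014  0.006 -0.026]
shift cm [  3.95 -13.28   5.01]
```

Call:
arm_command:
  steps:
    - [1,-3.4,0,-0.014,0.006,-0.026,-1]
    - [1,-3.3,0,0,0,0,-1]
    - [1,-3.3,1.5,0,0,0,-1]
    - [1,-3.2,1.5,0,0,0,-1]
    - [0,0,3,0,0,0,-1]
    - [0,0,3,0,0,0,-1]
    - [0,0,0.5,0,0,0,-1]
    - [0,0,0,0,0,0,-1]

```text
t: 2.77
tcp_pos: [451.7, 396.1, 199.3]
tcp_rot: [-3.124, -0.314, -0.003]
force: [0.7, 0.3, 0.0]
finger_gap: 0.007
```

```bash
python3 -c "
from h import *
import cv2
rep([456.5,378.9,168])
ims=[]
for n in ('wrist','scene'):
    d=manip.get_image(n);a=d['image'][:,:,::-1]
    ims.append(cv2.resize(a,(400,300)) if n=='wrist' else cv2.resize(a[210:330,130:290],(400,300),interpolation=cv2.INTER_CUBIC))
cv2.imwrite('pics/above.png',np.hstack(ims))
"
```

```text
t 2.7667 pos [451.7 396.1 199.3] F [0.7 0.3 0. ] gap 0.006747993875603937 q [0.68 0.16 1.83 0.   1.15 2.05] turn_tool [-0.002 -0.002  0.013]
shift cm [0.12 1.78 3.13]
```

View pics/above.png

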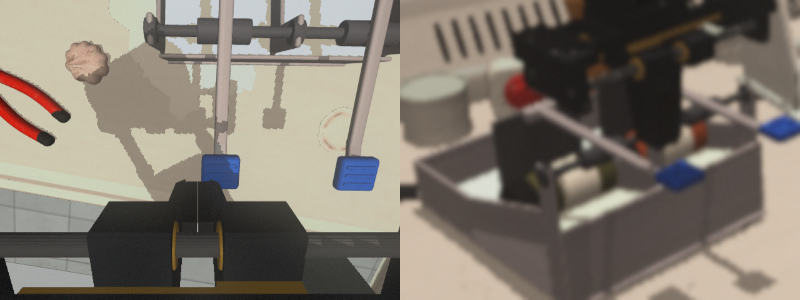

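The wrist view shows the closed fingertips about 17 mm left of the paddle, which agrees with the numbers. I'll correct that and check the paddle position with the wrist camera.

Call:
arm_command:
  steps:
    - [0,0.9,0,0,0,0.013,-1]
    - [0,0.7,0,0,0,0,-1]
    - [0,0,0,0,0,0,-1]
    - [0,0,0,0,0,0,-1]
    - [0,0,0,0,0,0,-1]
    - [0,0,0,0,0,0,-1]
    - [0,0,0,0,0,0,-1]
    - [0,0,0,0,0,0,-1]

```text
t: 3.53
tcp_pos: [460.9, 378.3, 211.8]
tcp_rot: [-3.117, -0.282, -0.027]
force: [-0.7, -0.3, -0.2]
finger_gap: 0.005
```

```bash
python3 -c "
from h import *
import cv2
rep([456.5,378.9,168])
d=manip.get_image('wrist');K,R,t=d['K'],d['R'],d['t']
a=np.ascontiguousarray(d['image'][:,:,::-1])
az=0.187;ex=np.array([np.cos(az),np.sin(az),0]);ey=np.array([-ex[1],ex[0],0])
for c in ([456.5,378.9,154],[476.5,273.2,154]):
  P=np.array([c+ex*i*14+ey*j*15 for i,j in((1,1),(1,-1),(-1,-1),(-1,1))])
  p=(P@R.T+t)@K.T;p=(p[:,:2]/p[:,2:]).astype(int);cv2.polylines(a,[p],True,(0,255,255),1)
cv2.imwrite('pics/w2.png',a)
"
```

```text
t 3.5333 pos [460.9 378.3 211.8] F [-0.7 -0.3 -0.2] gap 0.005056940454156694 q [0.65 0.13 1.84 0.   1.15 2.04] turn_tool [-0.01  -0.018 -0.007]
shift cm [-0.5  -0.09  4.37]
```

View pics/w2.png

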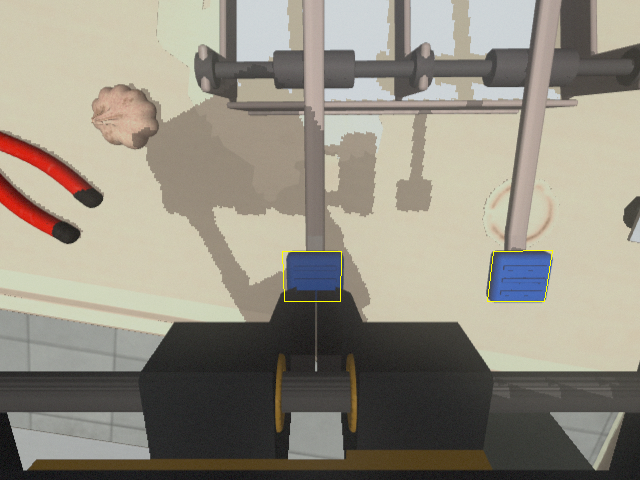

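The projected outlines match both paddles, so I'll descend.

Call:
arm_command:
  steps:
    - [-0.5,-0.1,1.2,-0.01,-0.018,-0.007,-1]
    - [0,0,1.2,0,0,0,-1]
    - [0,0,0.8,0,0,0,-1]
    - [0,0,0.5,0,0,0,-1]
    - [0,0,0.3,0,0,0,-1]
    - [0,0,0,0,0,0,-1]
    - [0,0,0,0,0,0,-1]
    - [0,0,0,0,0,0,-1]

```text
t: 4.25
tcp_pos: [454.3, 379.0, 165.4]
tcp_rot: [3.125, 0.297, -0.007]
force: [-0.4, -0.5, 1.9]
finger_gap: 0.005
```

```bash
python3 -c "
from h import *
rep([456.5,378.9,122])"
```

```text
t 4.25 pos [454.3 379.  165.4] F [-0.4 -0.5  1.9] gap 0.005451983570111181 q [ 0.65  0.18  1.87 -0.    1.09  2.03] turn_tool [0.003 0.005 0.003]
shift cm [0.24 0.04 4.34]
```

Call:
arm_command:
  steps:
    - [0.2,0,0.8,0,0,0,-1]
    - [0,0,0.8,0,0,0,-1]
    - [0,0,0.8,0,0,0,-1]
    - [0,0,0.7,0,0,0,-1]
    - [0,0,0.5,0,0,0,-1]
    - [0,0,0.3,0,0,0,-1]
    - [0,0,0.1,0,0,0,-1]
    - [0,0,0.1,0,0,0,-1]

```text
t: 4.92
tcp_pos: [458.4, 380.6, 124.7]
tcp_rot: [-3.127, -0.297, -0.001]
force: [-4.1, -3.6, 13.0]
finger_gap: 0.004
```

```bash
python3 -c "
from h import *
rep([456.5,378.9,122])"
```

```text
t 4.9167 pos [458.4 380.6 124.7] F [-4.1 -3.6 13. ] gap 0.0040125767631978195 q [ 0.65  0.23  1.9  -0.    1.01  2.03] turn_tool [ 0.    -0.001  0.002]
shift cm [-0.22  0.13  0.27]
```

Call:
arm_command:
  steps:
    - [0,0,0,0,0,0,-1]
    - [0,0,0,0,0,0,-1]
    - [0,0,0.1,0,0,0,-1]
    - [0,0,0,0,0,0,-1]
    - [0,0,0.1,0,0,0,-1]
    - [0,0,0,0,0,0,-1]
    - [0,0,0.1,0,0,0,-1]
    - [0,0,0,0,0,0,-1]

```text
t: 5.58
tcp_pos: [458.3, 380.5, 125.5]
tcp_rot: [3.127, 0.296, -0.0]
force: [-1.8, -0.6, 4.9]
finger_gap: 0.004
```

```bash
python3 -c "
from h import *
import cv2
rep([456.5,378.9,122])
ims=[]
for n,(r,c) in (('scene',(200,130)),('top',(160,170))):
    d=manip.get_image(n);a=d['image'][:,:,::-1]
    ims.append(cv2.resize(a[r:r+150,c:c+150],(400,400),interpolation=cv2.INTER_CUBIC))
cv2.imwrite('pics/press.png',cv2.convertScaleAbs(np.hstack(ims),alpha=1.3))
"
```

```text
t 5.5833 pos [458.3 380.5 125.5] F [-1.8 -0.6  4.9] gap 0.0043569025810369375 q [ 0.65  0.23  1.9  -0.    1.02  2.03] turn_tool [0.    0.    0.002]
shift cm [-0.21  0.13  0.35]
```

View pics/press.png

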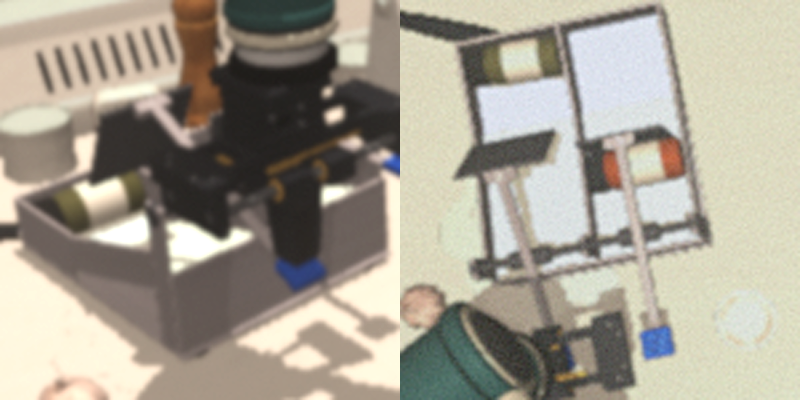

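The olive jar now lies at the far wall of the catch tray, the red jar is still behind its gate, and the left gate is up. I'll let the paddle rise gently and then retreat upward.

Call:
arm_command:
  steps:
    - [0,0,-0.5,0,0,0,-1]
    - [0,0,-0.7,0,0,0,-1]
    - [0,0,-0.8,0,0,0,-1]
    - [0,0,-0.8,0,0,0,-1]
    - [0,0,-0.8,0,0,0,-1]
    - [0,0,-0.7,0,0,0,-1]
    - [0,0,-0.7,0,0,0,-1]
    - [0,0,-0.7,0,0,0,-1]

```text
t: 6.35
tcp_pos: [458.4, 380.3, 185.9]
tcp_rot: [3.127, 0.296, -0.001]
force: [-0.8, -0.6, -0.1]
finger_gap: 0.004
```

Call:
arm_command:
  steps:
    - [0,0,-1.5,0,0,0,-1]
    - [0,0,-2,0,0,0,-1]
    - [0,0,-2,0,0,0,-1]
    - [0,0,-2,0,0,0,-1]
    - [0,0,-2,0,0,0,-1]
    - [0,0,-1,0,0,0,-1]
    - [0,0,0,0,0,0,-1]
    - [0,0,0,0,0,0,-1]

```text
t: 7.02
tcp_pos: [456.3, 378.5, 295.8]
tcp_rot: [3.124, 0.295, -0.01]
force: [-0.8, -0.7, 0.6]
finger_gap: 0.007
```

Call:
arm_command:
  steps:
    - [0,0,0,0,0,0,-1]
    - [0,0,0,0,0,0,-1]
    - [0,0,0,0,0,0,-1]
    - [0,0,0,0,0,0,-1]
    - [0,0,0,0,0,0,-1]
    - [0,0,0,0,0,0,-1]
    - [0,0,0,0,0,0,-1]
    - [0,0,0,0,0,0,-1]

```text
t: 7.68
tcp_pos: [453.6, 376.5, 288.0]
tcp_rot: [3.117, 0.294, -0.026]
force: [0.2, -0.6, 0.2]
finger_gap: 0.006
```

```bash
python3 -c "
from h import *
import cv2
rep()
ims=[]
for n,(r,c) in (('scene',(200,130)),('top',(160,170))):
    d=manip.get_image(n);a=d['image'][:,:,::-1]
    ims.append(cv2.resize(a[r:r+150,c:c+150],(400,400),interpolation=cv2.INTER_CUBIC))
cv2.imwrite('pics/done.png',cv2.convertScaleAbs(np.hstack(ims),alpha=1.3))
"
```

```text
t 7.6833 pos [453.6 376.5 288. ] F [ 0.2 -0.6  0.2] gap 0.0057716787838435575 q [ 0.65  0.1   1.74 -0.    1.33  2.03] turn_tool [0.009 0.017 0.001]
```

View pics/done.png

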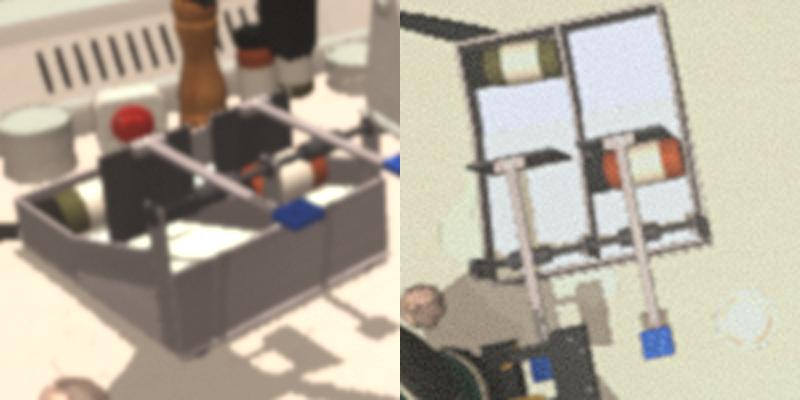

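The left gate is shut with its paddle back up. The olive jar is in the tray, the red jar is still held, and the arm is clear of everything.

```bash
python3 -c "
from plant import manip
print(manip.finish_job())"
```

```text
the job is handed in; nothing more can be done
None
```

The jar with olive-green contents was in the left lane. I pressed that lane's paddle with the closed fingertips and held it down until the jar had rolled into the catch tray. Then I eased off so the paddle came back up, and lifted the arm clear.

- **Final pictures:** the olive jar lies against the tray's far wall, the left gate is shut and its paddle is level. The red jar is still behind its gate. The garlic looked unmoved. I didn't check the tin, potato and ramekin again, but the arm did not work near them.
- **Forces and time:** the highest force I read was about 14 N while pressing, and it was near zero at the end. The job took about 7.8 s.
- **Disagreements:** the arm overshot by about 17 mm on its way to the paddle, and I corrected this before touching anything. No other checks failed or disagreed.

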